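# Take the long objective out of the storage block

## Robot

A 6-joint arm with a two-finger parallel gripper is mounted at the origin on the work surface. World frame = base frame: x ahead of the robot, y to its left, z up, the work surface at z = 0. Lengths are in m, angles in rad, forces in N, time in s.
With the tool pointing down it reaches from about 0.3 to 0.75 m from the base axis. Payload 8.5 kg.
Tool frame: the origin (TCP) lies on the front face of the gripper's body, between the roots of the fingers; the fingertips stand 64 mm ahead of it and the grasp point (between the pads) lies 45 mm ahead of it; z points along the fingers, y is the line along which they close (so a half turn about z gives the same grasp; the last joint's range is limited). The gripper opens to 88 mm and grips with 3 to 60 N. Pads are 18 mm wide; open, the fingers measure 123 mm over their backs; the gripper's body (75 mm by 187 mm) begins 45 mm behind the grasp point.
Start: joints at [0.972, 0.381, 1.297, -0, 1.464, -0.215], TCP at [0.206, 0.51, 0.303] pointing down, gripper open.
Joint ranges: [-3.11, 3.11], [-0.89, 2.33], [0.22, 2.48], [-1.42, 4.56], [0.17, 2.85], [-2.88, 2.88]. Speed limits (rad/s): [2.39, 2.39, 3.14, 3.14, 3.14, 3.14].

## Interface

Orientations are given as a unit quaternion [x, y, z, w].
In Python, from cell import * gives the robot as it stands. Calls block until the motion is done:
- goto(position, orientation): joint-space move of the TCP to a pose.
- move_straight(position, velocity=0.15, ori=None, threshold=None): straight line of the TCP; ori=None keeps the orientation; velocity is the mean speed in m/s. With threshold (N) it stops when the force on the tool has changed by that much, and returns True; else False.
- set_joints(angles): joint-space move.
- gripper_open() and close(newtons=None): open the fingers fully, or close them until they stop; newtons is the grip in N (None keeps the last).
- wait(seconds).
- ik(position, orientation): joint angles nearest the present ones, or None.
- state(): the state.
- read_camera(name): name is "side" or "top"; returns (picture, depth): 384x512x3 uint8, red, green, blue; 384x512 float32, m along the optical axis (not along the pixel's ray), 0 where there is no reading.
- camera_info(name): a dict with "K" (3x3 intrinsics, pixels), "dist" ([k1, k2, p1, p2, k3] as OpenCV has them; the pictures are not rectified), "pose" (4x4, takes a point from camera to world coordinates). Camera axes: x right, y up, looking along -z (the intrinsics and any distortion apply to the point x, -y, -z); pixel columns grow to the right and rows downward; lengths in m; the calibration is good to about 2 mm. A picture is of the moment at which its call begins. camera_info takes no time and is no camera call.
A pose or a line that the arm cannot do raises Unreachable and nothing moves.
- close_job(): hands the job in; it is judged then, once.
The state is a dict: "time": time; "qpos": joint angles; "joint_vel": joint speeds; "effort": joint torques, N m; "ee_pos": TCP position; "eef_rot": TCP orientation; "force": force on the tool from outside, world axes, zero at the start; "ft_torque": the same for the moment, N m; "gripper_width": finger opening in m; "grip_force": force on a finger pad.
Only numpy, scipy, OpenCV 4.12 (cv2) and the standard library are available. Lean on these libraries where they do the work, as an engineer would, in place of code of your own. Each camera call takes 0.05 s, during which the arm holds its last target. There are 200 camera calls.

## Task

Lift the longest of the three microscope objectives straight up out of its pocket in the white storage block (its slim nose is all there is to hold) and stand it upright on the floor of the round steel dish, ready for inspection. Set it down rather than dropping it, and leave the two shorter objectives in their pockets.

Things in the scene. Friction and masses are not known exactly. Their poses are not given: they have to be found in the camera images.
- long_objective_mid (a point): Longest of three bronze metal objectives standing in a row of pockets; 92 mm tall, 0.2 kg. Barrel 34 mm wide, 36 mm tall, all sunk in its pocket; a 6 mm taper; then a straight round nose 20 mm wide, 42 to 92 mm above its underside, the only part to grip. Point: on its axis, half-way up (46 mm above its underside, 21 mm below mid-nose). z: its axis. In the pocket its underside is 12 mm above the table.
- short_objective_a_mid (a point): Short objective, bronze metal, with the same sunken barrel but only 66 mm tall in all; blunt nose 26 mm wide that ends 30 mm above the block's top. It stays in its pocket. Point: on its axis, half-way up, 33 mm above its underside. z: its axis.
- short_objective_b_mid (a point): The other short objective, same shape and same point. The fixed white plastic block that holds all three is 100 x 260 mm, its top 48 mm above the table, with three round pockets 36 mm wide and 36 mm deep in one row along its length, 85 mm apart; the long one may be in any of them.
- dish: Shallow round brushed-steel dish with a thin black rubber liner, open at the top, fixed to the table: 120 mm outer diameter, 12 mm high, wall 4 mm thick, flat floor 112 mm across and 4 mm above the table. Origin on the table under its centre; z up.
Mind the look-alikes: they are no part of the job. What is shaped like the part that bears long_objective_mid but green or purple is not meant.

How it is judged:
On the way:
1. the long objective is lifted clear of its pocket, upright (height (world z) of long_objective_mid above 0.105 m and angle between long_objective_mid's own z axis and vertical below 0.35 rad), for 0.1 s.
At the end, for the whole second after the job is handed in: The long objective stands upright (within 7 degrees) and at rest on the floor of the steel dish, its axis within 42 mm of the dish's centre (anywhere it can stand flat inside the rim), and both short objectives are within 12 mm of where they started, in their pockets (horizontal distance between long_objective_mid and dish below 0.042 m and height (world z) of long_objective_mid between 0.045 and 0.056 m and angle between long_objective_mid's own z axis and vertical below 0.12 rad and linear speed of long_objective below 0.02 m/s and distance of each of short_objective_a_mid, short_objective_b_mid from where it was at the start of the episode below 0.012 m); the robot touches nothing.
It fails at once if a short objective is pulled up or knocked out of its pocket (moved more than 15 mm) (distance of any of short_objective_a_mid, short_objective_b_mid from where it was at the start of the episode above 0.015 m).
It fails at once if the long objective is dropped: faster than 0.6 m/s when over the dish and within 40 mm of its floor (horizontal distance between long_objective_mid and dish below 0.06 m and height (world z) of long_objective_mid below 0.09 m and linear speed of long_objective above 0.6 m/s).
It fails at once if the long objective is tipped over (more than 45 degrees) (angle between long_objective_mid's own z axis and vertical above 0.79 rad).
It also fails if it takes over 37 s, if anything falls off the work surface, if the arm or the gripper's body presses on something with over 40 N, if the wrist force passes 120 N, or if a joint passes its speed limit or range.

## Working session

There is one attempt and no reset: what is moved stays moved. The work goes in short steps, each a Python script; the robot and the scene stay as the last script left them, time stands still between calls to the robot, and variables do not carry over. Pictures are saved under pics/ and viewed, at most 10 in all, crops included, and the job is handed in when it is done.

```bash
mkdir -p pics
cat > h.py <<'E'
from cell import *
import numpy as np, cv2
def world(name,d,u,v):
    c=camera_info(name); K=np.array(c["K"],float); D=np.array(c["dist"],float); T=np.array(c["pose"])
    p=cv2.undistortPoints(np.array([[[u,v]]],float),K,D)[0,0]
    return (T@np.array([p[0]*d,-p[1]*d,-d,1]))[:3]
def onplane(name,u,v,z):
    a=world(name,0.0,u,v); b=world(name,1.0,u,v); return a+(b-a)*(z-a[2])/(b[2]-a[2])
E
python3 - <<'E'
from h import *
for n in("top","side"):
    r,d=read_camera(n); np.savez(f"{n}0.npz",r=r,d=d)
    cv2.imwrite(f"pics/{n}0.png",cv2.resize(r[:,:,::-1],(768,576),interpolation=cv2.INTER_CUBIC))
    print(n,np.round(camera_info(n)["pose"],3).tolist(),camera_info(n)["K"],camera_info(n)["dist"])
s=state();print(s["time"],s["ee_pos"],s["eef_rot"])
E
```

```text
top [[-0.015, 0.988, -0.154, 0.332], [-1.0, -0.018, -0.016, -0.013], [-0.019, 0.153, 0.988, 1.233], [0.0, 0.0, 0.0, 1.0]] [[459.08149059   0.         254.53658325]
 [  0.         459.08149059 186.94629718]
 [  0.           0.           1.        ]] [-0.05501506  0.          0.          0.          0.        ]
side [[-0.975, 0.131, -0.178, 0.368], [-0.22, -0.481, 0.849, 0.722], [0.025, 0.867, 0.498, 0.478], [0.0, 0.0, 0.0, 1.0]] [[412.0803665    0.         254.38882841]
 [  0.         412.0803665  182.16424456]
 [  0.           0.           1.        ]] [-0.03890557  0.          0.          0.          0.        ]
0.1 [0.20583367 0.50986373 0.30225789] [ 1.90684891e-01  9.81651119e-01 -5.48890937e-04 -2.25804814e-04]
```

View pics/top0.png

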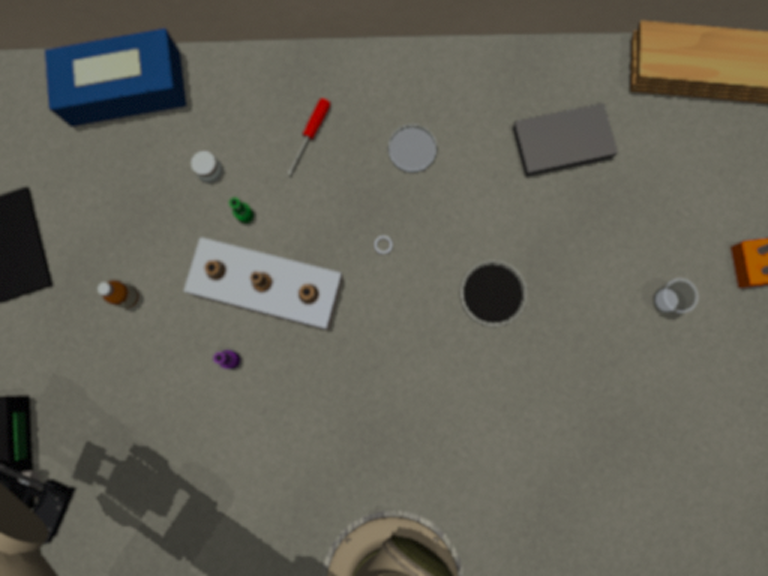

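View pics/side0.png

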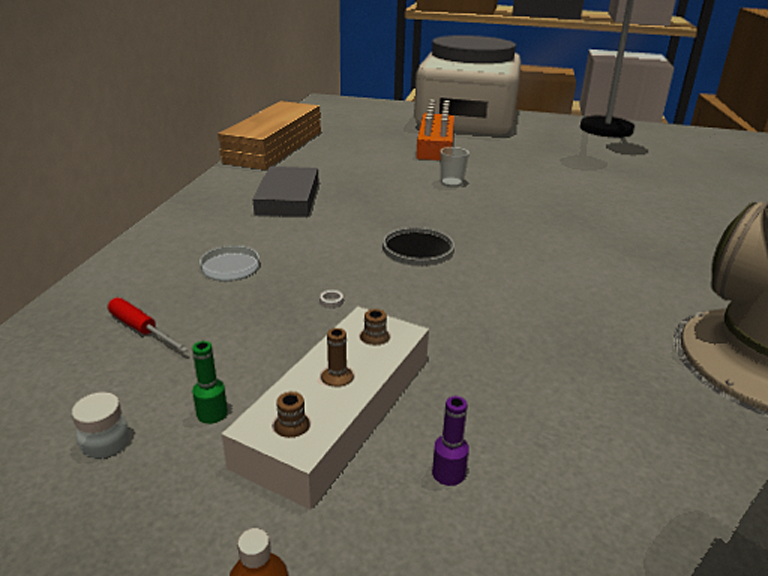

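Candidates for the long objective (side view, 768-wide pixels):
- **Middle of block (337,355):** slim, tall and bronze. This is my choice.
- **Short bronze ones:** (291,410) and (375,325).
- **Look-alikes:** green (207,380) and purple (452,440).

For the dish, I take the black-lined one at top (493,293), not the grey glass lid at (412,149). Next is one close crop of the top and side views together.

Run:
```python
from h import *
t=np.load("top0.npz");s=np.load("side0.npz")
a=cv2.resize(t["r"][155:222,115:235,::-1],None,fx=6,fy=6,interpolation=cv2.INTER_CUBIC)   # 720x402
b=s["r"][195:285,190:290,::-1]; b=cv2.resize(b,None,fx=2,fy=2)
cv2.imwrite("pics/c1.png",a); 
cv2.imwrite("pics/c2.png",cv2.resize(s["r"][200:300,150:290,::-1],None,fx=5,fy=5,interpolation=cv2.INTER_CUBIC))
# dish: dark blob
g=t["r"].max(2); m=np.zeros_like(g); m[165:225,295:362]=(g[165:225,295:362]<45)
n,l,st,c=cv2.connectedComponentsWithStats(m); i=1+st[1:,4].argmax(); print("dish px",c[i],st[i])
print("dish",onplane("top",*c[i],0.005))
x,y,w,h=st[i][:4]; print("diam",np.linalg.norm(onplane("top",x,c[i][1],.005)-onplane("top",x+w,c[i][1],.005)))
u,v=c[i]; print(world("top",t["d"][int(v),int(u)],u,v))
for nm,z,pts in(("top",.048,[(200,239),(342,271),(329,328),(185,292)]),("side",.048,[(357,308),(428,328),(312,470),(226,436)])):
  for p in pts: print(nm,np.round(onplane(nm,(p[0]+.5)/1.5-.5,(p[1]+.5)/1.5-.5,z),4))
```

```text
dish px [328.40740741 195.18518519] [ 310  177   38   37 1107]
dish [ 0.4972393  -0.19101987  0.005     ]
diam 0.10241039396083473
[ 0.49757086 -0.19137897  0.00252959]
top [0.5974 0.3288 0.048 ]
top [0.535  0.0767 0.048 ]
top [0.4357 0.0999 0.048 ]
top [0.5029 0.353  0.048 ]
side [0.5329 0.0827 0.048 ]
side [0.4382 0.1036 0.048 ]
side [0.5045 0.3511 0.048 ]
side [0.597  0.3313 0.048 ]
```

View pics/c1.png

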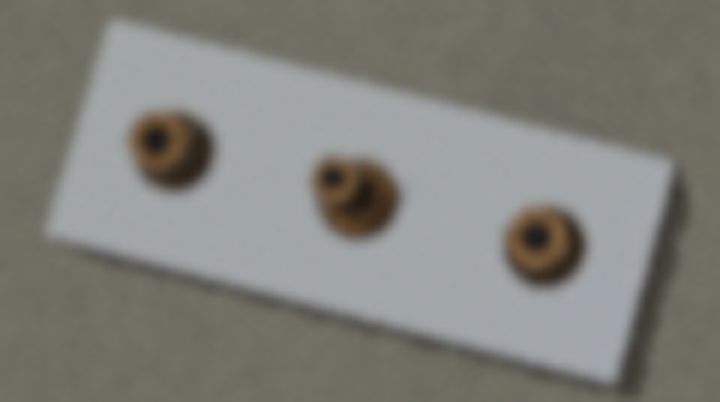

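View pics/c2.png

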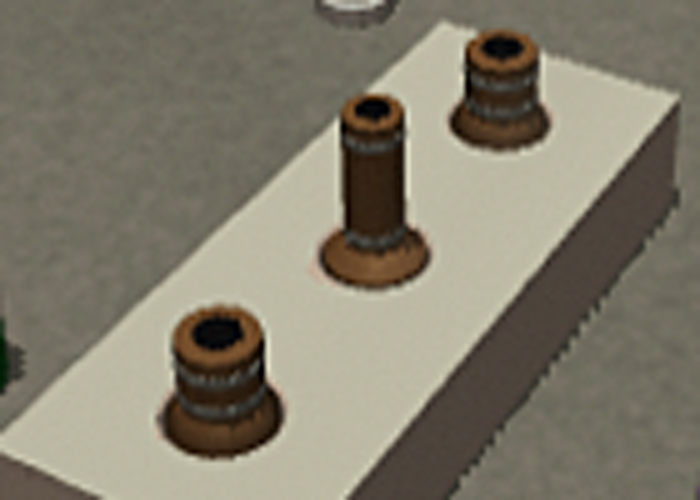

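The crops confirm it: the slim, tall nose is in the middle pocket, with its tip at crop pixel (337,180) from the top and (373,110) from the side. I'll compute its axis and go above it.

```bash
cat >> h.py <<'E'
from scipy.spatial.transform import Rotation as R
def down(yv):  # tool z down, y along given horizontal direction
    y=np.array([*yv,0.]);y/=np.linalg.norm(y);z=np.array([0,0,-1.]);x=np.cross(y,z)
    return R.from_matrix(np.c_[x,y,z]).as_quat()
E
python3 - <<'E'
from h import *
a=onplane("top",337/6+115-.4,180/6+155-.4,.104);b=onplane("side",373/5+150-.4,110/5+200-.4,.104)
c=np.array([.518,.216]);print(a,b,c)
p=(a[:2]+b[:2])/2
d=np.array([.064,.2505])
for s in(1,-1):
  q=down((s*d[1],-s*d[0])); j=ik([*p,.24],q);print(s,None if j is None else np.round(j,2)); 
  k=ik([.497,-.191,.2],q);print(None if k is None else np.round(k,2))
E
```

```text
[0.5177288  0.21571794 0.104     ] [0.52006985 0.21677203 0.104     ] [0.518 0.216]
1 [ 0.18  0.45  1.37 -0.    1.32  0.43]
[-0.59  0.45  1.51 -0.    1.18 -0.34]
-1 [ 0.18  0.45  1.37 -0.    1.32 -2.71]
[-0.59  0.45  1.51 -0.    1.18  2.8 ]
```

All three estimates of the axis agree within 2 mm. The plan is to approach, descend, take a picture, then close.

Run:
```python
from h import *
q=down((.2505,-.064)); p=(.5185,.2162)
goto([*p,.24],q)
print(move_straight([*p,.124],velocity=.1,threshold=15))
r,d=read_camera("side")
cv2.imwrite("pics/g1.png",cv2.resize(r[150:300,130:330,::-1],None,fx=4,fy=4,interpolation=cv2.INTER_CUBIC))
s=state();print(s["time"],s["ee_pos"],s["force"])
```

```text
False
3.05 [0.51871503 0.21624823 0.12456237] [-0.96555832 -1.10110062  0.41738072]
```

View pics/g1.png

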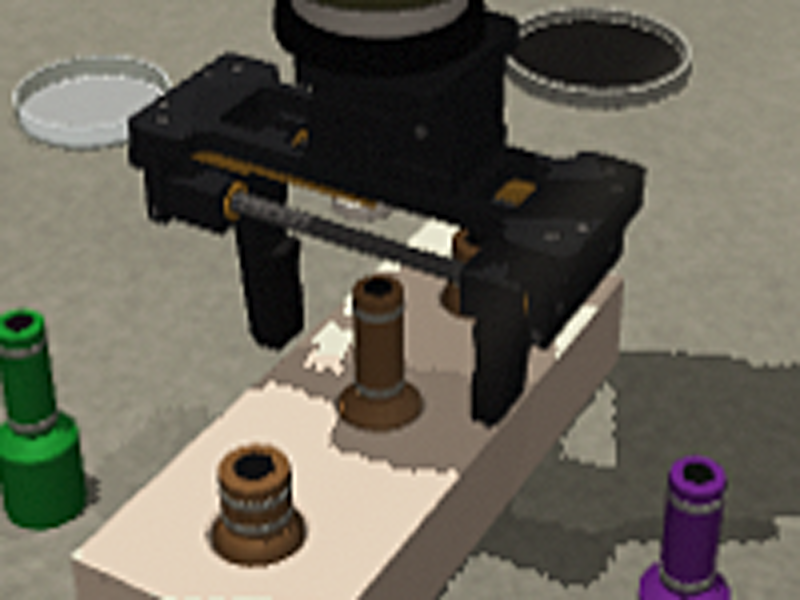

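The nose (378,340) sits midway between the fingers (275,320 and 497,400), and both shorts are clear. Next I close and lift.

Run:
```python
from h import *
p=state()["ee_pos"]
close(30); wait(.3); s=state(); print(s["gripper_width"],s["grip_force"],s["force"])
move_straight([p[0],p[1],.145],velocity=.05); print(state()["force"])
move_straight([p[0],p[1],.225],velocity=.1); wait(.2)
r,d=read_camera("side")
cv2.imwrite("pics/g2.png",cv2.resize(r[120:300,130:330,::-1],None,fx=3,fy=3,interpolation=cv2.INTER_CUBIC))
s=state();print(s["time"],s["ee_pos"],s["force"],s["gripper_width"],s["ft_torque"])
```

```text
0.01924021223448979 29.99638726003468 [ 0.47175296  0.01487233 -0.8464232 ]
[-1.41585949 -0.3645306  -1.90532481]
6.1667 [0.51865093 0.21621657 0.22457515] [-0.20569366 -0.26428839 -2.43524447] 0.019219276711155774 [-0.0606676   0.10584921 -0.04872115]
```

View pics/g2.png

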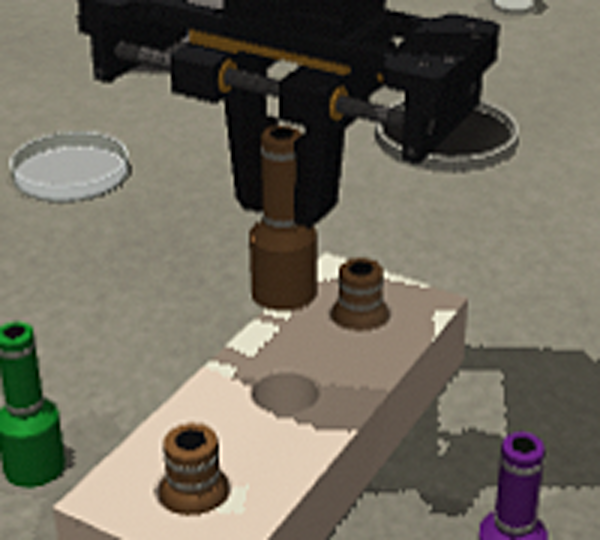

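It is lifted upright (barrel at (283,265)), the pocket is empty, and both shorts are still seated. I'll carry it to the dish and lower it until contact.

Run:
```python
from h import *
D=(.497,-.191)
move_straight([*D,.225],velocity=.15)
move_straight([*D,.127],velocity=.08); wait(.4)
print(state()["force"], move_straight([*D,.112],velocity=.015,threshold=4))
s=state();print(s["time"],s["ee_pos"],s["force"])
r,d=read_camera("side")
cv2.imwrite("pics/g3.png",cv2.resize(r[80:220,200:380,::-1],None,fx=4,fy=4,interpolation=cv2.INTER_CUBIC))
```

```text
[-0.67508214  0.20759661 -2.89639865] True
11.5333 [ 0.49699739 -0.190998    0.11590915] [-1.15349685 -0.88304515  5.4997895 ]
```

View pics/g3.png

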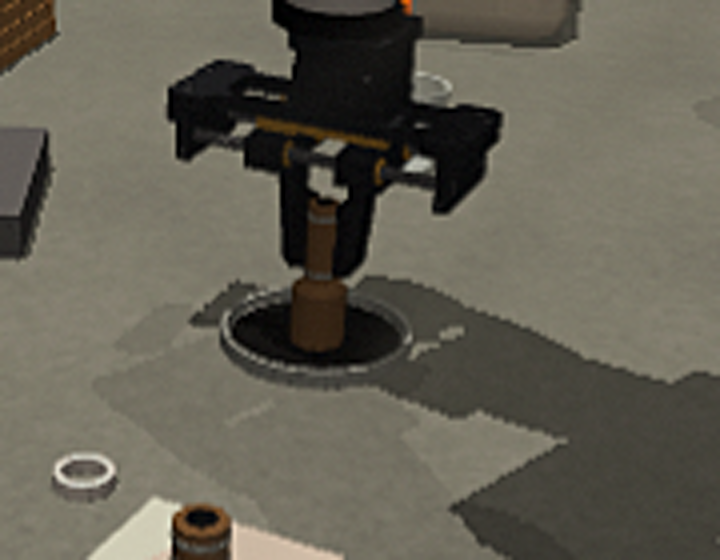

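Contact came at the expected height (0.116), with the barrel (319,320) in the middle of the dish. Next: release, retreat and check.

Run:
```python
from h import *
gripper_open(); wait(.3)
move_straight([.497,-.191,.26],velocity=.1); wait(.3)
r,d=read_camera("side")
cv2.imwrite("pics/g4.png",cv2.resize(r[80:300,130:380,::-1],None,fx=2.5,fy=2.5,interpolation=cv2.INTER_CUBIC))
s=state();print(s["time"],s["ee_pos"],s["force"],s["gripper_width"])
```

```text
14.925 [ 0.49700743 -0.19098438  0.25989299] [-0.42064838 -0.82422163  0.44591722] 0.08822983900167596
```

View pics/g4.png

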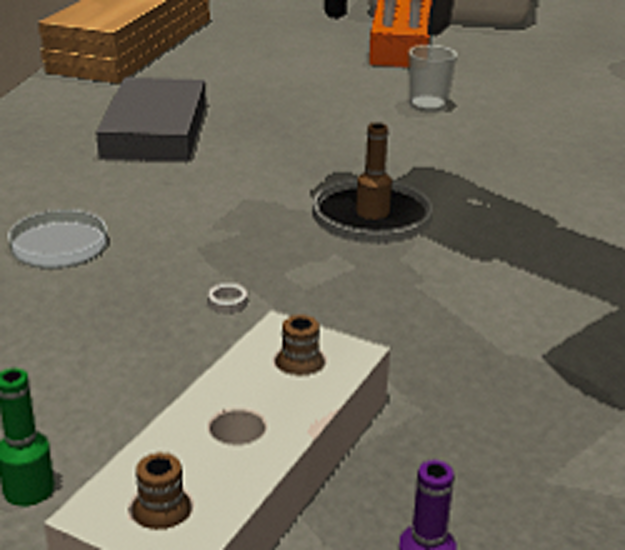

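The objective stands upright in the dish at (375,175), and both shorts are in their pockets at (300,345) and (160,490). I'm handing in.

```bash
python3 -c "
from cell import *
print(close_job())"
```

```text
the job is handed in; nothing more can be done
None
```

The long objective stands upright in the middle of the steel dish, set down gently and released, with both short objectives still in their pockets; the job was handed in at about 15 s of the 37 s allowed, and no verdict was returned.

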